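# Lock an indexing fixture with its drop pin

### The arm

A 6-joint arm with a two-finger parallel gripper is mounted at the origin on a cart in front of the work surface, level with it; the furniture and walls round the work are solid. World frame = base frame: x ahead of the robot, y to its left, z up, the work surface at z = 0. Lengths are in m, angles in rad, forces in N, time in s.
With the tool pointing down it reaches from about 0.35 to 0.775 m from the base axis. Payload 5.5 kg.
Tool frame: the origin (TCP) lies midway between the tips of the shut fingers; the grasp point (between the pads) lies 19 mm behind it; z points along the fingers, y is the line along which they close (so a half turn about z gives the same grasp; the last joint's range is limited). The gripper opens to 85 mm and grips with 20 to 120 N. Pads are 22 mm wide; open, the fingers measure 114 mm over their backs; the gripper's body (76 mm by 85 mm) begins 54 mm behind the grasp point. The pads swing forward as they close: fully open they stand 13 mm farther back than shut.
Start: joints at [0.973, 0.313, 0.046, 1.304, 0, 1.431], TCP at [0.254, 0.516, 0.231] pointing down, gripper open.
Joint ranges: [-2.76, 2.76], [-0.86, 1.69], [-1.03, 1.26], [-2.2, 2.34], [-1.47, 1.5], [-3.14, 3.14]. Speed limits (rad/s): [2.57, 2.57, 3.14, 3.14, 3.14, 3.14].

### API

Orientations are given as a unit quaternion [w, x, y, z].
In Python, from workcell import telemetry, imaging, env gives the robot as it stands. The module is installed in compiled form; this text tells all that it offers.
- The arm moves only by the tool step_arm, never from a script. Its argument "moves" is a list of rows, each a list of 3 entries, a list of its own where there are three numbers: the shift along the tool's x, y, z in mm, then the turn, a rotation vector about the tool's x, y, z in rad, then the finger opening in mm, from 0 to 85.4. A call has 1 to 8 rows; each row is the pose to reach, as a shift and turn from the pose commanded when the call began, along the tool's axes at that moment; what a row does not reach only later rows make up. A row lasts 1/12 s, in which the tool goes at most 41.7 mm and 7.16 degrees, less where a joint would pass 70% of its speed; a pose out of reach is approached as far as the arm can. A call with a gripper value outside its range is refused whole. The fingers move at their own pace and stop on an object; "grip_force" is the grip in N (left out, the last holds). Time passes only in rows, so rows that repeat a pose let the fingers close. It gives the time, the measured TCP pose, the force, the opening and the grip force at its end, in the units of the state.
- telemetry.get_state(): the state, without advancing time (a new reading comes with each control period).
- imaging.read_camera(name): name is "side" or "top" or "wrist"; returns the picture (420x560x3 uint8, red, green, blue); there is no depth.
- imaging.camera_params(name): a dict with "camera_matrix" (3x3 intrinsics, pixels), "D" ([k1, k2, p1, p2, k3] as OpenCV has them; the pictures are not rectified), "pose" (4x4, takes a point from camera to world coordinates). Camera axes: x right, y up, looking along -z (the intrinsics and any distortion apply to the point x, -y, -z); pixel columns grow to the right and rows downward; lengths in m; the calibration is good to about 2 mm. A picture is of the moment at which its call begins: read the wrist's pose just before it. camera_params takes no time and is no camera call; for the wrist camera it gives the pose at the moment of the call.
- env.hand_in(): hands the job in; it is judged then, once.
The state is a dict: "clock": time; "joint_pos": joint angles; "qvel": joint speeds; "tau": joint torques, N m; "tcp_pos": TCP position; "orientation": TCP orientation; "wrist_force": force on the tool from outside, world axes, zero at the start; "ft_torque": the same for the moment, N m; "finger_gap": finger opening in m; "grip_force": force on a finger pad.
Only numpy, scipy, OpenCV 4.12 (cv2) and the standard library are available. Lean on these libraries where they do the work, as an engineer would, in place of code of your own. Each camera call takes 0.05 s, during which the arm holds its last target. There are 200 camera calls.

### The job

Lock the swing arm of the indexing fixture at its index position: leaving the arm where it is parked, take the slim index pin from the stand and lower it through both lugs of the arm until its tip stands on the plate. Then swing the arm counterclockwise, the pin's tip sliding over the plate, until the pin drops into the blind hole and its head comes down on the upper lug. Leave the stout pin in the stand and the other things on the bench undisturbed.

Things in the scene. Friction and masses are not known exactly. Their poses are not given: they have to be found in the camera images.
- index_pin_head (a point): centre of the head of the slim index pin (loose, steel, about 0.11 kg): round dark grooved head 22 mm across and 24 mm high, bright round shank 10 mm across and 64 mm long with a 1.5 mm bevel at its foot. The foot lies 76 mm below this point; z runs up the pin. At the start it stands upright in the pin stand, 20 mm of its shank in the hole, this point 82 mm above the bench.
- index_pin_tip (a point): centre of the foot of the index pin, 76 mm below the head centre along the pin.
- stout_pin: the stout pin beside it: the same head, but a shank 16 mm across and only 44 mm long, too thick for the arm's bores. Origin at the centre of its foot. It stands upright in the other hole of the stand, 64 mm from the index pin, its head's top 74 mm above the bench, and must stay there.
- pin_stand: fixed aluminium block 104 x 38 x 26 mm high with two blind holes 20 mm deep; origin at the centre of its underside, x along its length. The index pin stands in the hole at x = -32 mm, the stout pin in the hole at x = +32 mm. It may stand at any yaw.
- fixture: the indexing fixture, fixed: a round grey base 224 mm across and 10 mm high, origin at the centre of its underside on the pivot axis. On it lies a bright ground round plate, 196 mm across, top face 30 mm above the bench. A steel V-block (44 x 42 x 54 mm) stands on the arm's hub at the pivot, its top 108 mm above the bench.
- pivot (a point): point on the fixture's vertical pivot axis at the height of the plate's top face. The plate has one unmarked blind hole, 11.5 mm across and 16 mm deep, 78 mm from the pivot. The plate is clamped at a different angle every time, so where the hole lies round it is not listed: the arm covers it at some arm joint value between 0.75 and 1.45.
- index_arm (a joint): angle of the swing arm about the pivot, rad: 0 at one stop, growing counterclockwise seen from above, 1.7 at the other stop. Parked at 0 to 0.3; at 0.85 it points along the fixture's -x (roughly to the robot). Light friction (0.12 N m): it stays where it is left. A bar 34 mm wide, 12 mm thick, 4 mm above the plate. The loose pin drops by its own weight if the arm passes over the hole slowly.
- upper_bore (a point): centre of the upper mouth of the bore in the arm's upper lug, 50 mm above the plate, 78 mm from the pivot along the arm. The lug is 10 mm thick, its vertical through bore 11.5 mm across, countersunk to 15 mm at the mouth; a pin's head, once the pin is in the blind hole, rests on this lug. The upright that carries the lug stands on its pivot side.
- lower_bore (a point): centre of the upper mouth of the second bore (through the bar itself, the lower lug), exactly below the upper one: 16 mm above the plate, 11.5 mm across, countersunk to 15 mm at the mouth, 12 mm thick. Between the lugs there is an open gap of 24 mm.
- swing_handle (a point): centre of the upright black round handle near the arm's free end, 138 mm from the pivot: 22 mm across, 52 mm tall, centre 53 mm and top 78 mm above the plate. Grip it from above, fingers across the arm; the pin in the arm stands 60 mm from it towards the pivot and, while it stands on the plate, reaches 88 mm above the plate.
- hex_key: dark hex key 27 x 65 x 6 mm lying on the bench at the front, not to be disturbed; origin at the centre of its underside.
- marker: black and white marker pen 18 x 138 x 19 mm lying on the bench at the front, not to be disturbed; origin at the centre of its underside.
- ring: plain steel setting ring 45 mm across and 12 mm high lying flat to the left of the fixture, not to be disturbed; origin at the centre of its underside.
Things that resemble listed ones, but are neither listed nor needed, are in the scene too. Leave any pink look-alike of the part that bears index_pin_head alone.

How it is judged:
By the outcome, as a careful person would: the job done as asked, in the order asked, and still so for the second after the job is handed in, with the robot touching nothing.
It also fails if it takes over 58 s, if anything falls off the work surface, if the arm or the gripper's body presses on something with over 40 N, if the wrist force passes 120 N, or if a joint passes its speed limit or range.

## Working session

There is one attempt and no reset: what is moved stays moved. The work goes in short steps, Python scripts to look and compute and a tool call to move; the robot and the scene stay as the last step left them, time stands still between calls to the robot, and variables do not carry over. Pictures are saved under pics/ and viewed, at most 10 in all, crops included, and the job is handed in when it is done.

Besides the shell and the picture viewer there is one more tool, called after "Call:" as name(argument=value, ...), one argument or row to a line, values as JSON. step_arm: Moves the arm, as the interface text tells. Its arguments: {"type":"object","properties":{"moves":{"type":"array"},"grip_force":{"type":"number"}},"required":["moves"]}

```bash
mkdir -p pics; cat > h.py <<'E'
import numpy as np, cv2
from workcell import telemetry, imaging, env
from scipy.spatial.transform import Rotation as R
def cam(n):
    p=imaging.camera_params(n); return np.array(p["camera_matrix"],float),np.array(p["D"],float),np.array(p["pose"],float)
def ray(n,uv,c=None):
    K,D,T=c or cam(n)
    q=cv2.undistortPoints(np.array([[uv]],float),K,D)[0,0]
    d=T[:3,:3]@np.array([q[0],-q[1],-1.]); return T[:3,3],d
def onz(n,uv,z,c=None):
    o,d=ray(n,uv,c); return o+d*(z-o[2])/d[2]
def proj(n,P,c=None):
    K,D,T=c or cam(n)
    X=(np.atleast_2d(P)-T[:3,3])@T[:3,:3]; X=X*[1,-1,-1]
    return cv2.projectPoints(X,np.zeros(3),np.zeros(3),K,D)[0][:,0]
def snap(n,f=None):
    c=cam(n); im=imaging.read_camera(n)[:,:,::-1].copy()
    if f: cv2.imwrite("pics/"+f,im)
    return im,c
def tool():
    s=telemetry.get_state(); w=s["orientation"]; return np.array(s["tcp_pos"]),R.from_quat([w[1],w[2],w[3],w[0]]),s
def shift(target):
    p,r,s=tool(); return np.round(r.inv().apply(np.array(target)-p)*1000,1)
E
python3 - <<'E'
from h import *
a,ca=snap("top"); b,cb=snap("side")
np.save("top0.npy",a)
cv2.imwrite("pics/a1.png",cv2.resize(a,(800,600))); cv2.imwrite("pics/b1.png",cv2.resize(b,(800,600)))
for c in(ca,cb): print(c[0].round(1),c[2].round(3))
p,r,s=tool(); print(p,r.as_matrix().round(3),s)
E
```

```text
[[510.3   0.  282.2]
 [  0.  510.3 213.3]
 [  0.    0.    1. ]] [[ 1.400e-02  9.990e-01 -4.400e-02  4.270e-01]
 [-1.000e+00  1.400e-02  0.000e+00 -1.900e-02]
 [ 1.000e-03  4.400e-02  9.990e-01  1.204e+00]
 [ 0.000e+00  0.000e+00  0.000e+00  1.000e+00]]
[[395.5   0.  275.4]
 [  0.  395.5 200.8]
 [  0.    0.    1. ]] [[ 1.    -0.003 -0.005  0.5  ]
 [-0.004  0.354 -0.935 -0.911]
 [ 0.005  0.935  0.354  0.428]
 [ 0.     0.     0.     1.   ]]
[0.25388352 0.51540004 0.23048021] [[-0.897  0.442 -0.001]
 [ 0.442  0.897 -0.001]
 [ 0.    -0.002 -1.   ]] {'clock': 0.1, 'joint_pos': array([ 9.73410542e-01,  3.13952038e-01,  4.50861717e-02,  1.30360528e+00,
       -3.13711611e-05,  1.43119333e+00]), 'qvel': array([-0.00047522, -0.00287072,  0.00278402, -0.00153413, -0.00164427,
       -0.00071115]), 'tau': array([ 2.80256485e-03, -4.81725240e+01,  2.99243903e+01,  1.27350874e-02,
       -1.36248955e-04,  8.93306549e-06]), 'tcp_pos': array([0.25388352, 0.51540004, 0.23048021]), 'orientation': array([-2.87011229e-04,  2.26897880e-01,  9.73918195e-01, -7.86843590e-04]), 'wrist_force': array([-0.45714326,  0.53394701, -0.06039444]), 'ft_torque': array([-0.0166132 , -0.07102221,  0.01381797]), 'grip_force': 0.0, 'finger_gap': 0.08510963942561743}
```

View pics/a1.png

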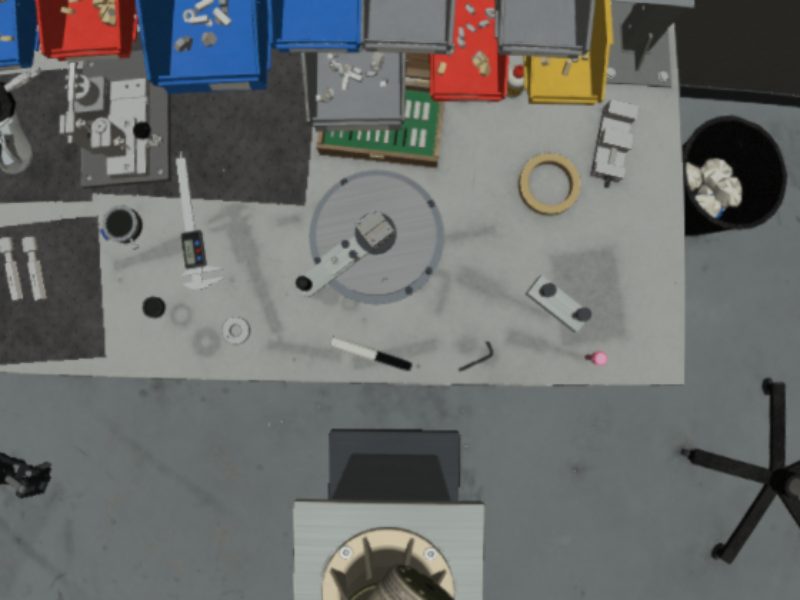

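View pics/b1.png

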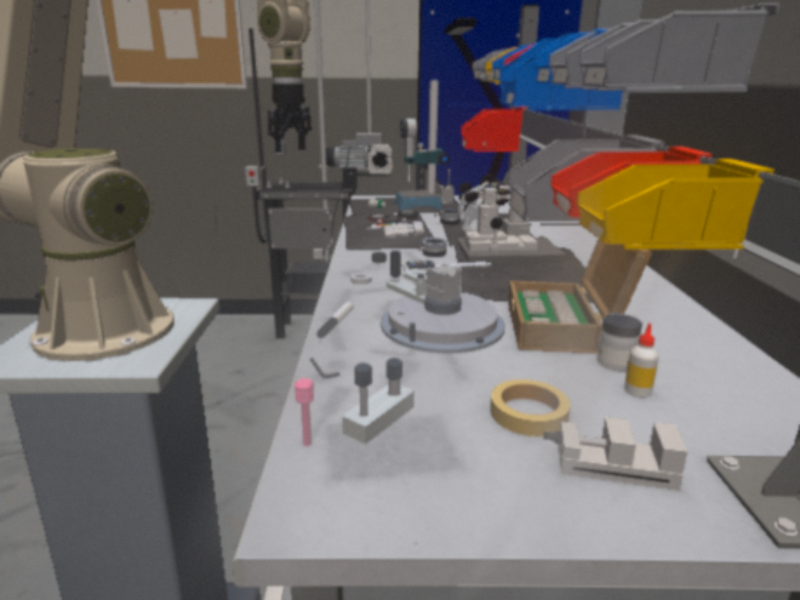

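The top picture shows the stand with dark heads at (548,290) and (583,315), the fixture at (376,236), the handle at (304,284) and a bore near (336,260). The ring is at (236,330), the marker at (370,353) and the hex key at (478,356). These could be taken for the index pin: the stand pin at side (363,375), the stand pin at side (394,368), the pink pin at side (304,390), and the black knob at top (153,307). A crop will settle which pin is slim.

```bash
python3 - <<'E'
from h import *
b=cv2.imread("pics/b1.png"); a=np.load("top0.npy")
bs,_=snap("side"); 
c1=cv2.resize(bs[240:315,195:305],None,fx=5,fy=5,interpolation=cv2.INTER_CUBIC)  # 550x375
c2=cv2.resize(a[110:215,200:320],(480,420),interpolation=cv2.INTER_CUBIC)
c1=cv2.resize(c1,(320,218)); 
big=np.zeros((600,800,3),np.uint8); big[:218*1,:320]=c1; big[:420,320:]=c2
c3=cv2.resize(a[185:240,360:425],(320,271),interpolation=cv2.INTER_CUBIC); big[230:501,:320]=c3
cv2.imwrite("pics/c1.png",big)
k=1/1.42857
for nm,uv,z in [("h1",(548,290),.094),("h2",(583,315),.094),("handle",(304,284),.108),("pivot",(376,230),.108),("basec",(376,236),.01)]:
    print(nm,onz("top",(uv[0]*k,uv[1]*k),z).round(4))
for uv in [(363,367),(394,361)]:
    print(onz("side",(uv[0]*k,uv[1]*k),.08).round(4))
E
```

```text
h1 [ 0.5021 -0.241   0.094 ]
h2 [ 0.4643 -0.2961  0.094 ]
handle [0.5051 0.1316 0.108 ]
pivot [0.5885 0.024  0.108 ]
basec [0.593  0.0276 0.01  ]
[ 0.4649 -0.2787  0.08  ]
[ 0.5042 -0.2626  0.08  ]
```

View pics/c1.png

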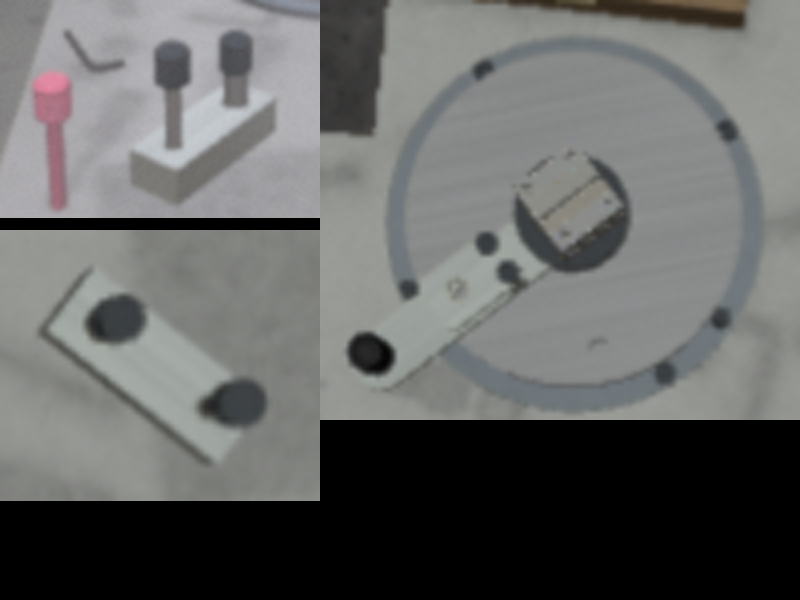

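The crop shows the slim shank on the near pin, side (363,375), top (583,315), and a thicker, shorter shank on the far one, so I take the near pin. The upper bore is at crop (457,288), and there may be a blind hole mark at crop (597,343).

```bash
python3 - <<'E'
from h import *
c=cam("top")
bc=onz("top",(200+(575-320)/4,110+224/4),.01,c); print("base",bc)
pl=onz("top",(200+(575-320)/4,110+216/4),.03,c); print("plate",pl)
ub=onz("top",(200+(457-320)/4,110+288/4),.08,c); ho=onz("top",(200+(597-320)/4,110+343/4),.03,c); hd=onz("top",(200+(371-320)/4,110+353/4),.108,c)
print(ub,ho,hd)
for p in (bc,pl):
  for q in (ub,ho,hd):
    d=(q-p)[:2]; print(np.hypot(*d).round(4),np.degrees(np.arctan2(d[1],d[0])).round(1))
pk=onz("top",(598/1.4286,358/1.4286),.1,c); print("pink",pk)
p,r,s=tool(); K,D,T=cam("wrist"); print("cam in tool",r.inv().apply(T[:3,3]-p), (r.inv().as_matrix()@T[:3,:3]).round(3)); print(K)
tgt=np.array([ub[0],ub[1],.23]); print(shift(tgt))
E
```

```text
base [0.59106659 0.02630534 0.01      ]
plate [0.5929904  0.02563012 0.03      ]
[0.54498576 0.08849948 0.08      ] [0.51935823 0.01175411 0.03      ] [0.50627886 0.13177864 0.108     ]
0.0774 126.5
0.0732 -168.5
0.1353 128.8
0.0791 127.4
0.0749 -169.3
0.1371 129.2
pink [ 0.39836696 -0.31870912  0.1       ]
cam in tool [ 0.0776657  -0.00017897 -0.14152234] [[ 0.001  0.953  0.304]
 [ 1.    -0.001  0.001]
 [ 0.001  0.304 -0.953]]
[[290.05341923   0.         281.04746878]
 [  0.         290.05341923 208.96754868]
 [  0.           0.           1.        ]]
[-449.8 -254.4    0.9]
```

Call:
step_arm(
  moves=[
    [[-34,-19,0],[0,0,0.1],40],
    [[-68,-38,0],[0,0,0.2],40],
    [[-102,-57,0],[0,0,0.3],40],
    [[-136,-76,5],[0,0,0.4],40],
    [[-170,-95,10],[0,0,0.45],40],
    [[-204,-114,15],[0,0,0.45],40],
    [[-238,-133,20],[0,0,0.45],40],
    [[-272,-152,25],[0,0,0.45],40],
  ],
)

```text
clock: 0.82
tcp_pos: [0.4315, 0.2575, 0.206]
orientation: [-0.0, 0.438, 0.899, 0.0]
wrist_force: [0.9, -0.4, -0.3]
finger_gap: 0.0402
grip_force: 0.0
```

```bash
python3 - <<'E'
from h import *
p,r,s=tool(); print(p,r.as_matrix().round(3),s["joint_pos"].round(2)); print(shift([.545,.0885,.16]))
E
```

```text
[0.43147837 0.25751432 0.20596417] [[-0.616  0.788 -0.   ]
 [ 0.788  0.616  0.   ]
 [ 0.    -0.    -1.   ]] [ 0.38  0.18 -0.19  1.2   0.    1.29]
[-203.1  -14.6   45.9]
```

Call:
step_arm(
  moves=[
    [[-35,-3,8],[0,0,0],40],
    [[-70,-5,16],[0,0,0],40],
    [[-105,-8,24],[0,0,0],40],
    [[-140,-10,32],[0,0,0],40],
    [[-175,-13,40],[0,0,0],40],
    [[-203,-15,46],[0,0,0],40],
    [[-203,-15,46],[0,0,0],40],
    [[-203,-15,46],[0,0,0],40],
  ],
)

```text
clock: 1.48
tcp_pos: [0.5442, 0.0886, 0.1593]
orientation: [-0.001, 0.44, 0.898, -0.0]
wrist_force: [0.2, 0.1, -0.1]
finger_gap: 0.04
grip_force: 0.0
```

```bash
python3 - <<'E'
from h import *
im,c=snap("wrist","w1.png"); p,r,s=tool(); print(p)
np.savez("w1.npz",im=im,K=c[0],D=c[1],T=c[2])
for P in [[.545,.0885,.08],[.5194,.0118,.03],[.5063,.1318,.108]]: print(proj("wrist",P,c).round(1))
cv2.imwrite("pics/w1b.png",cv2.resize(im,(800,600),interpolation=cv2.INTER_CUBIC))
E
```

```text
[0.54363469 0.08967394 0.15975324]
[[282.2 218.2]]
[[216.2 243.2]]
[[276.4 149.1]]
```

View pics/w1b.png

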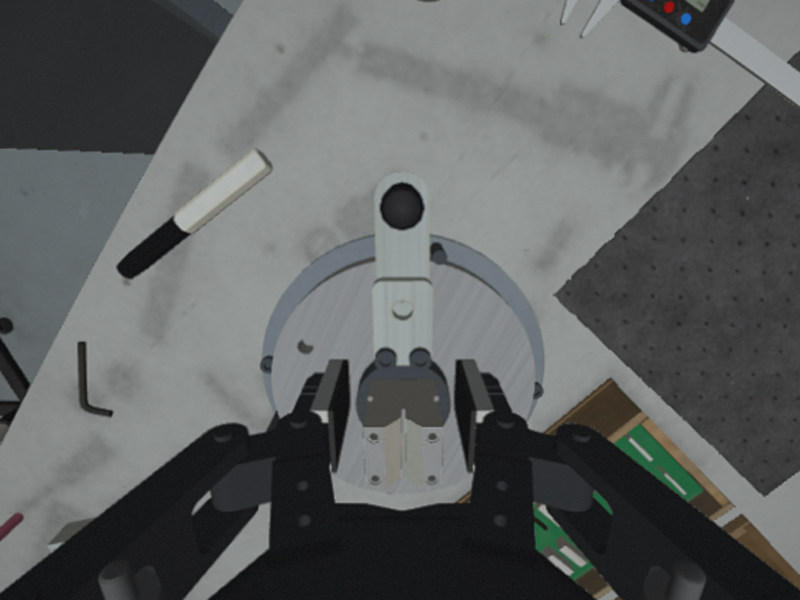

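The wrist picture shows the upper bore at (402,310), the blind hole open on the plate at (306,346), the handle top at (402,205), and the arm lying almost exactly along the tool's x. Next I work out the positions and go to the slim pin.

```bash
python3 - <<'E'
from h import *
z=np.load("w1.npz"); c=(z["K"],z["D"],z["T"]); k=.7
ub=onz("",(402*k,310*k),.08,c); ho=onz("",(306*k,346*k),.03,c); hd=onz("",(402*k,206*k),.108,c)
print(ub,ho,hd); d=(hd-ub)[:2]; print(np.hypot(*d),np.degrees(np.arctan2(d[1],d[0])))
a=d/np.hypot(*d); piv=ub[:2]-.078*a; print("piv",piv,np.hypot(*(ho[:2]-piv)), np.degrees(np.arctan2(*(ho[:2]-piv)[::-1])))
# fine bore: crop
g=cv2.cvtColor(z["im"],cv2.COLOR_BGR2GRAY)[205:232,266:298]; print(g[::2,::2])
print(shift([.464,-.296,.16]))
E
```

```text
[0.54382234 0.08892455 0.08      ] [0.51712096 0.01149537 0.03      ] [0.50696038 0.1363402  0.108     ]
0.06005870072857434 127.86227700188478
piv [0.59169605 0.02734446] 0.07624066003787455 -168.0017139557685
[[163 160 154 161 159 157 158 162 161 162 159 156 154 159 157 158]
 [163 159 154 161 158 158 159 162 160 162 159 155 153 159 158 158]
 [162 161 152 160 158 158 158 158 155 161 160 155 153 158 156 158]
 [163 160 153 161 158 152 148 143 140 152 152 153 154 158 158 158]
 [164 159 153 161 152 151 158 157 157 157 156 148 154 158 156 158]
 [163 159 154 159 147 160 158 156 158 157 158 152 153 157 156 158]
 [162 160 154 158 133 148 158 156 158 157 158 125 155 159 155 157]
 [162 160 153 158 136  87 148 157 159 158 122 112 156 159 156 157]
 [163 161 154 160 155 100  79  94 101  92  84 139 155 158 156 158]
 [164 161 154 159 159 154 130  89  84 105 146 154 155 158 157 158]
 [163 160 155 159 158 158 160 161 160 161 159 154 154 158 156 157]
 [163 161 154 159 158 159 159 162 160 161 160 153 154 158 156 158]
 [162 160 153 159 159 158 157 163 160 161 159 154 155 157 156 157]
 [162 160 155 159 159 158 157 162 160 160 160 153 154 158 157 156]]
[-255.4 -299.8   -0.3]
```

Call:
step_arm(
  moves=[
    [[-25,-30,0],[0,0,0],42],
    [[-51,-60,0],[0,0,0],42],
    [[-76,-90,0],[0,0,0],42],
    [[-102,-120,0],[0,0,0],42],
    [[-127,-150,0],[0,0,0],42],
    [[-153,-180,0],[0,0,0],42],
    [[-178,-210,0],[0,0,0],42],
    [[-204,-240,0],[0,0,0],42],
  ],
)

```text
clock: 2.2
tcp_pos: [0.48, -0.2183, 0.161]
orientation: [0.0, 0.437, 0.899, 0.0]
wrist_force: [1.0, 0.8, -0.3]
finger_gap: 0.042
grip_force: 0.0
```

Call:
step_arm(
  moves=[
    [[-25,-30,0],[0,0,0],42],
    [[-51,-60,0],[0,0,0],42],
    [[-51,-60,0],[0,0,0],42],
    [[-51,-60,0],[0,0,0],42],
  ],
)

```text
clock: 2.53
tcp_pos: [0.4644, -0.2963, 0.1605]
orientation: [0.0, 0.439, 0.898, 0.0]
wrist_force: [-1.0, 0.1, 0.1]
finger_gap: 0.0418
grip_force: 0.0
```

```bash
python3 - <<'E'
from h import *
im,c=snap("wrist"); p,r,s=tool(); print(p,s["joint_pos"].round(2))
np.savez("w2.npz",im=im,K=c[0],D=c[1],T=c[2])
print(proj("wrist",[.464,-.296,.094],c))
cv2.imwrite("pics/w2b.png",cv2.resize(im[100:310,140:420],(800,600),interpolation=cv2.INTER_CUBIC))
E
```

```text
[ 0.46449957 -0.29480536  0.16040237] [-0.71  0.3  -0.15  1.12  0.    0.2 ]
[[281.12938309 222.40207971]]
```

View pics/w2b.png

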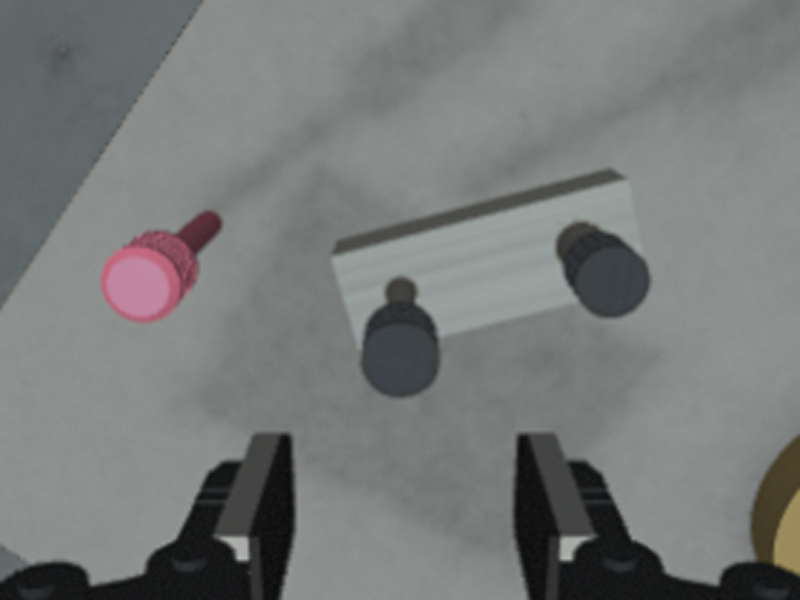

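The crop shows the slim pin's head top at (400,357), the stout pin's at (610,280) and the pink one at (142,285). The fingers have clear room on both sides of the slim pin.

```bash
python3 - <<'E'
from h import *
z=np.load("w2.npz"); c=(z["K"],z["D"],z["T"])
h=onz("",(280,225),.094,c); print(h); print(shift([h[0],h[1],.062]))
E
```

```text
[ 0.46462205 -0.29820597  0.094     ]
[-2.8 -2.  98.4]
```

Call:
step_arm(
  moves=[
    [[-2,-1.5,15],[0,0,0],42],
    [[-2,-1.5,35],[0,0,0],42],
    [[-2,-1.5,55],[0,0,0],42],
    [[-2,-1.5,72],[0,0,0],42],
    [[-2,-1.5,85],[0,0,0],42],
    [[-2,-1.5,95],[0,0,0],42],
    [[-2,-1.5,98],[0,0,0],42],
    [[-2,-1.5,98],[0,0,0],42],
  ],
  grip_force=40,
)

```text
clock: 3.25
tcp_pos: [0.4647, -0.2963, 0.0618]
orientation: [-0.001, 0.438, 0.899, 0.0]
wrist_force: [-0.1, 0.1, -0.2]
finger_gap: 0.0419
grip_force: 0.0
```

Call:
step_arm(
  moves=[
    [[0,0,0],[0,0,0],30],
    [[0,0,0],[0,0,0],24],
    [[0,0,0],[0,0,0],18],
    [[0,0,0],[0,0,0],15],
    [[0,0,0],[0,0,0],15],
    [[0,0,0],[0,0,0],15],
  ],
  grip_force=40,
)

```text
clock: 3.75
tcp_pos: [0.4654, -0.2986, 0.0634]
orientation: [0.001, 0.439, 0.899, -0.0]
wrist_force: [0.3, 0.4, 6.8]
finger_gap: 0.0212
grip_force: 39.4
```

Call:
step_arm(
  moves=[
    [[0,0,-6],[0,0,0],15],
    [[0,0,-16],[0,0,0],15],
    [[0,0,-32],[0,0,0],15],
    [[0,0,-54],[0,0,0],15],
    [[0,0,-78],[0,0,0],15],
    [[0,0,-102],[0,0,0],15],
    [[0,0,-124],[0,0,0],15],
    [[0,0,-138],[0,0,0],15],
  ],
)

```text
clock: 4.42
tcp_pos: [0.4649, -0.2985, 0.2034]
orientation: [0.001, 0.439, 0.899, -0.0]
wrist_force: [-0.2, -0.1, -1.6]
finger_gap: 0.0207
grip_force: 39.3
```

```bash
python3 - <<'E'
from h import *
p,r,s=tool(); print(p,r.as_matrix().round(3),s["finger_gap"]); print(shift([.5438,.0889,.2]))
E
```

```text
[ 0.46494629 -0.29853641  0.20343161] [[-0.615  0.788  0.002]
 [ 0.788  0.615 -0.002]
 [-0.003  0.    -1.   ]] 0.02074832208820853
[256.9 300.6   2.9]
```

Call:
step_arm(
  moves=[
    [[12,14,0],[0,0,0],15],
    [[36,42,0],[0,0,0],15],
    [[62,72,0],[0,0,0],15],
    [[88,103,0],[0,0,0],15],
    [[114,133,0],[0,0,0],15],
    [[140,163,0],[0,0,0],15],
    [[166,194,0],[0,0,0],15],
    [[192,224,0],[0,0,0],15],
  ],
)

```text
clock: 5.08
tcp_pos: [0.5227, -0.0071, 0.201]
orientation: [0.0, 0.439, 0.899, -0.0]
wrist_force: [1.4, -0.1, -1.1]
finger_gap: 0.0207
grip_force: 39.4
```

Call:
step_arm(
  moves=[
    [[22,26,0],[0,0,0],15],
    [[42,48,0],[0,0,0],15],
    [[56,66,3],[0,0,0],15],
    [[63,74,10],[0,0,0],15],
    [[65,76,25],[0,0,0],15],
    [[65,76,40],[0,0,0],15],
    [[65,76,46],[0,0,0],15],
    [[65,76,46],[0,0,0],15],
  ],
)

```text
clock: 5.75
tcp_pos: [0.5413, 0.0886, 0.1526]
orientation: [-0.002, 0.439, 0.899, -0.001]
wrist_force: [-0.4, 0.2, -0.4]
finger_gap: 0.0204
grip_force: 39.4
```

```bash
python3 - <<'E'
from h import *
im,c=snap("wrist"); p,r,s=tool(); print(p,r.as_matrix().round(3),s["finger_gap"])
np.savez("w3.npz",im=im,K=c[0],D=c[1],T=c[2],p=p)
print(proj("",[.5438,.0889,.08],c)); t=p+r.apply([0,0,.057]); print(t,proj("",t,c))
cv2.imwrite("pics/w3b.png",cv2.resize(im[130:280,180:380],(800,600),interpolation=cv2.INTER_CUBIC))
E
```

```text
[0.54204941 0.08854287 0.15368525] [[-0.615  0.789 -0.002]
 [ 0.789  0.615 -0.   ]
 [ 0.001 -0.002 -1.   ]] 0.020534250017589364
[[284.44462835 222.00661171]]
[0.54192103 0.08853265 0.0966854 ] [[282.2639088  228.76250211]]
```

View pics/w3b.png

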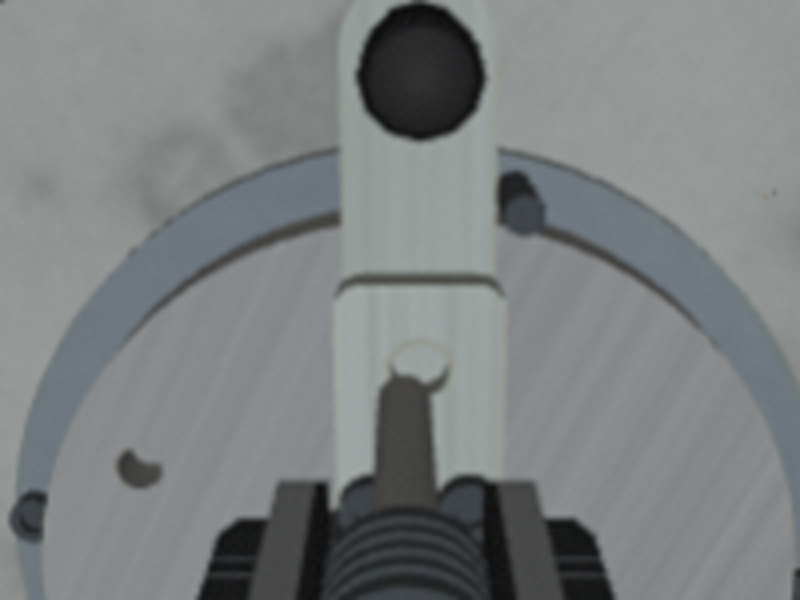

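The crop shows the pin's foot at about (406,394), the upper bore ring centred at (419,367), and the blind hole at (139,467). The foot is slightly to the left of the bore and short of it.

```bash
python3 - <<'E'
from h import *
z=np.load("w3.npz"); c=(z["K"],z["D"],z["T"]); p,r,s=tool()
b=onz("",(284.75,221.75),.08,c); h=onz("",(180+139/4,130+467/4),.03,c); print(b,h,z["p"],p)
for zt in(.0945,.0967,.099):
  t=onz("",(281.5,228.5),zt,c); print(zt,t,(r.inv().apply(b-t)*1000).round(1))
E
```

```text
[0.54385599 0.0892167  0.08      ] [0.51688367 0.01093119 0.03      ] [0.54204941 0.08854287 0.15368525] [0.54204941 0.08854287 0.15368525]
0.0945 [0.54187886 0.08767055 0.0945    ] [-0.   2.5 14.5]
0.0967 [0.54135191 0.08835462 0.0967    ] [-0.9  2.5 16.7]
0.099 [0.540801   0.08906977 0.099     ] [-1.8  2.5 19. ]
```

Call:
step_arm(
  moves=[
    [[-0.7,2.2,4],[0,0,0],15],
    [[-0.7,2.2,9],[0,0,0],15],
    [[-0.7,2.2,13],[0,0,0],15],
    [[-0.7,2.2,15],[0,0,0],15],
    [[-0.7,2.2,17],[0,0,0],15],
    [[-0.7,2.2,19],[0,0,0],15],
    [[-0.7,2.2,21],[0,0,0],15],
    [[-0.7,2.2,21],[0,0,0],15],
  ],
)

```text
clock: 6.47
tcp_pos: [0.5448, 0.0899, 0.1329]
orientation: [-0.0, 0.438, 0.899, -0.0]
wrist_force: [-0.6, -0.6, -0.6]
finger_gap: 0.0204
grip_force: 39.4
```

```bash
python3 - <<'E'
from h import *
im,c=snap("wrist"); p,r,s=tool(); print(p,s["wrist_force"],s["ft_torque"])
np.savez("w4.npz",im=im,K=c[0],D=c[1],T=c[2],p=p)
cv2.imwrite("pics/w4b.png",cv2.resize(im[180:255,240:340],(800,600),interpolation=cv2.INTER_CUBIC))
E
```

```text
[0.54492476 0.08995165 0.13311409] [ 0.80385461 -0.03701009 -0.92641698] [-0.02102385 -0.0311566   0.05345456]
```

View pics/w4b.png

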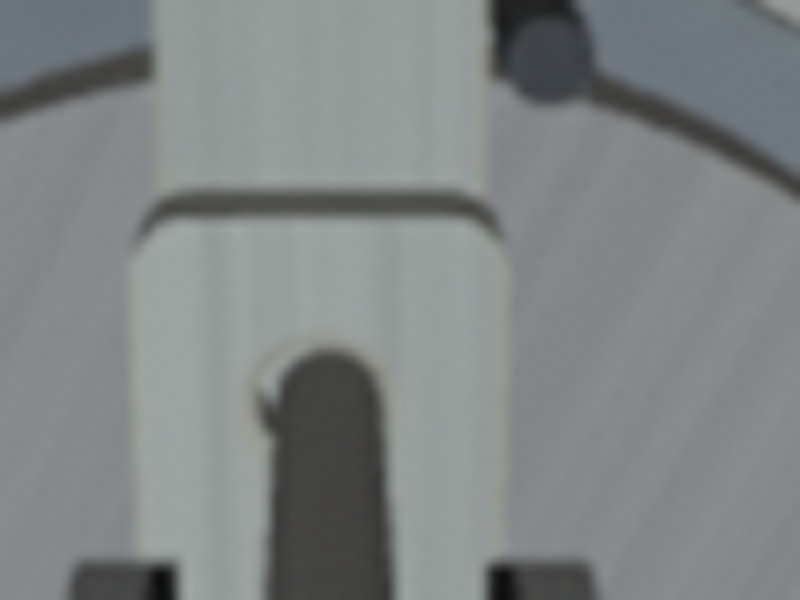

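The foot sits inside the countersink, about 1 mm to the right of centre: foot at x≈330, ring centre at about (320,403). I shift back about 1 mm and go on down, watching the force.

Call:
step_arm(
  moves=[
    [[-0.3,-1,0],[0,0,0],15],
    [[-0.3,-1,1],[0,0,0],15],
    [[-0.3,-1,2],[0,0,0],15],
    [[-0.3,-1,3],[0,0,0],15],
    [[-0.3,-1,4],[0,0,0],15],
    [[-0.3,-1,5],[0,0,0],15],
    [[-0.3,-1,5],[0,0,0],15],
  ],
)

```text
clock: 7.1
tcp_pos: [0.5443, 0.0891, 0.128]
orientation: [-0.0, 0.438, 0.899, -0.0]
wrist_force: [0.1, -0.2, -1.4]
finger_gap: 0.0206
grip_force: 39.4
```

Call:
step_arm(
  moves=[
    [[0,0,3],[0,0,0],15],
    [[0,0,7],[0,0,0],15],
    [[0,0,11],[0,0,0],15],
    [[0,0,15],[0,0,0],15],
    [[0,0,19],[0,0,0],15],
    [[0,0,22],[0,0,0],15],
    [[0,0,22],[0,0,0],15],
  ],
)

```text
clock: 7.68
tcp_pos: [0.5439, 0.089, 0.1053]
orientation: [-0.001, 0.439, 0.899, -0.0]
wrist_force: [0.1, 0.9, -1.3]
finger_gap: 0.0211
grip_force: 39.4
```

Call:
step_arm(
  moves=[
    [[0,0,1],[0,0,0],15],
    [[0,0,2],[0,0,0],15],
    [[0,0,3],[0,0,0],15],
    [[0,0,4],[0,0,0],15],
    [[0,0,5],[0,0,0],15],
    [[0,0,6],[0,0,0],15],
    [[0,0,6],[0,0,0],15],
  ],
)

```text
clock: 8.27
tcp_pos: [0.5444, 0.0891, 0.1001]
orientation: [-0.0, 0.438, 0.899, -0.0]
wrist_force: [-0.4, -0.6, -1.8]
finger_gap: 0.0208
grip_force: 39.4
```

Call:
step_arm(
  moves=[
    [[0,0,2],[0,0,0],15],
    [[0,0,4],[0,0,0],15],
    [[0,0,6],[0,0,0],15],
    [[0,0,8],[0,0,0],15],
    [[0,0,9.5],[0,0,0],15],
    [[0,0,10.5],[0,0,0],15],
    [[0,0,10.5],[0,0,0],15],
  ],
)

```text
clock: 8.85
tcp_pos: [0.5443, 0.0891, 0.0895]
orientation: [-0.0, 0.438, 0.899, -0.0]
wrist_force: [-0.7, 0.7, -0.7]
finger_gap: 0.0209
grip_force: 39.4
```

Call:
step_arm(
  moves=[
    [[0,0,0.5],[0,0,0],15],
    [[0,0,1],[0,0,0],15],
    [[0,0,1.5],[0,0,0],15],
    [[0,0,1.5],[0,0,0],15],
  ],
)

```text
clock: 9.18
tcp_pos: [0.5444, 0.0891, 0.0883]
orientation: [-0.0, 0.438, 0.899, 0.0]
wrist_force: [0.0, 0.3, -1.1]
finger_gap: 0.0207
grip_force: 39.4
```

Call:
step_arm(
  moves=[
    [[0,0,0.5],[0,0,0],15],
    [[0,0,1],[0,0,0],15],
    [[0,0,1.5],[0,0,0],15],
    [[0,0,1.5],[0,0,0],15],
  ],
)

```text
clock: 9.52
tcp_pos: [0.5448, 0.089, 0.0874]
orientation: [0.0, 0.438, 0.899, 0.0]
wrist_force: [-0.4, 0.1, 2.9]
finger_gap: 0.0211
grip_force: 40.0
```

The pin's foot touches the plate: the force went from -1.1 to +2.9 N. I release it, slide outward along the arm with the fingers straddling it, and go down around the handle.

Call:
step_arm(
  moves=[
    [[0,0,0],[0,0,0],30],
    [[0,0,0],[0,0,0],44],
    [[0,0,0],[0,0,0],44],
    [[0,0,0],[0,0,0],44],
  ],
)

```text
clock: 9.85
tcp_pos: [0.5444, 0.0891, 0.0866]
orientation: [-0.0, 0.438, 0.899, 0.0]
wrist_force: [-0.2, -0.4, 0.3]
finger_gap: 0.0442
grip_force: 0.0
```

```bash
python3 - <<'E'
from h import *
a,ca=snap("top"); im,c=snap("wrist"); p,r,s=tool(); print(p,r.as_matrix().round(3),s["wrist_force"],s["finger_gap"])
np.savez("w5.npz",im=im,K=c[0],D=c[1],T=c[2],p=p)
x=cv2.resize(im[60:330,140:420],(560,540)); b=cv2.imread; sd,_=snap("side"); y=cv2.resize(sd[140:250,250:370],(240,220),interpolation=cv2.INTER_CUBIC)
big=np.zeros((540,800,3),np.uint8); big[:,:560]=x; big[:220,560:]=y; cv2.imwrite("pics/w5.png",big)
for P in (.5070,.1363,.108),(.5438,.0891,.118): print(proj("",P,c))
print(shift([.5070,.1363,.069]))
E
```

```text
[0.54443968 0.08908022 0.08668513] [[-0.615  0.788 -0.   ]
 [ 0.788  0.615  0.   ]
 [ 0.    -0.    -1.   ]] [ 0.2495934   0.67771967 -0.12448544] 0.04381916571611377
[[280.55091848 160.56832791]]
[[280.29978198 299.1110709 ]]
[60.3 -0.4 17.7]
```

View pics/w5.png

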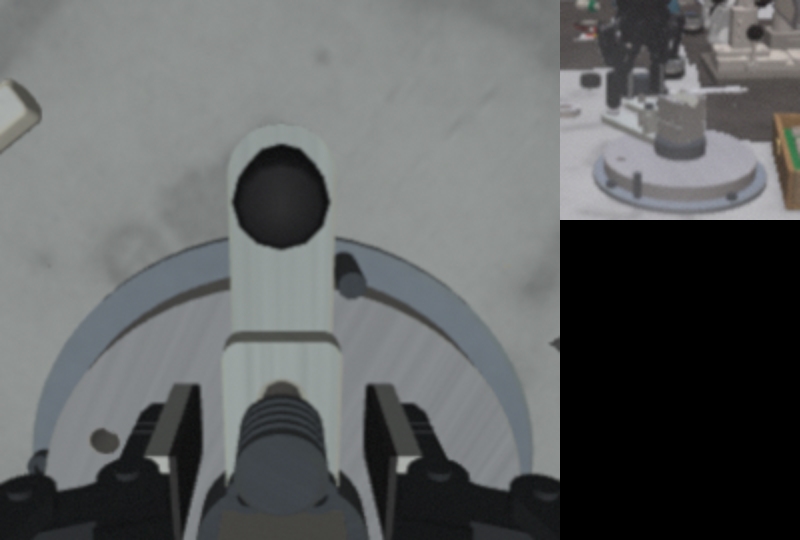

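The picture shows the pin standing free in the lug with its head at (282,460). The handle is straight ahead at (281,196) and the blind hole is at (104,441).

Call:
step_arm(
  moves=[
    [[12,0,0],[0,0,0],44],
    [[28,0,0],[0,0,0],44],
    [[44,0,0],[0,0,0],44],
    [[56,0,4],[0,0,0],44],
    [[60,0,10],[0,0,0],44],
    [[60,0,15],[0,0,0],44],
    [[60,0,17],[0,0,0],44],
    [[60,0,17],[0,0,0],44],
  ],
)

```text
clock: 10.67
tcp_pos: [0.5073, 0.1362, 0.0689]
orientation: [-0.0, 0.438, 0.899, -0.0]
wrist_force: [-0.3, -0.9, -0.3]
finger_gap: 0.0441
grip_force: 0.0
```

Call:
step_arm(
  moves=[
    [[0,0,0],[0,0,0],30],
    [[0,0,0],[0,0,0],22],
    [[0,0,0],[0,0,0],15],
    [[0,0,0],[0,0,0],15],
    [[0,0,0],[0,0,0],15],
  ],
  grip_force=30,
)

```text
clock: 11.08
tcp_pos: [0.508, 0.1359, 0.0699]
orientation: [0.0, 0.439, 0.899, -0.0]
wrist_force: [1.6, -0.9, -0.1]
finger_gap: 0.0214
grip_force: 29.3
```

```bash
python3 - <<'E'
from h import *
p,r,s=tool(); print(p,r.as_matrix().round(3),s["wrist_force"],s["finger_gap"],s["joint_pos"].round(2))
piv=np.array([.5917,.0273]); d=p[:2]-piv; print(np.hypot(*d),np.degrees(np.arctan2(d[1],d[0])))
# end pose joint feasibility info: rows about pivot, radius 138, tool x = arm direction
for k in range(1,9):
    th=.04*k; print(k, round(-138*(1-np.cos(th)),1), round(138*np.sin(th),1))
E
```

```text
[0.5080328  0.13592421 0.06991519] [[-0.615  0.789  0.001]
 [ 0.789  0.615 -0.   ]
 [-0.001  0.    -1.   ]] [ 1.59943074 -0.94467361 -0.14577541] 0.021352255454365986 [ 0.11  0.33 -0.35  0.89 -0.    1.02]
0.13711097399672523 127.60506533400621
1 -0.1 5.5
2 -0.4 11.0
3 -1.0 16.5
4 -1.8 22.0
5 -2.8 27.4
6 -4.0 32.8
7 -5.4 38.1
8 -7.0 43.4
```

Call:
step_arm(
  moves=[
    [[-0.1,-5.5,0],[0,0,-0.04],15],
    [[-0.4,-11,0],[0,0,-0.08],15],
    [[-1,-16.5,0],[0,0,-0.12],15],
    [[-1.8,-22,0],[0,0,-0.16],15],
    [[-2.8,-27.4,0],[0,0,-0.2],15],
    [[-4,-32.8,0],[0,0,-0.24],15],
    [[-5.4,-38.1,0],[0,0,-0.28],15],
    [[-7,-43.4,0],[0,0,-0.32],15],
  ],
)

```text
clock: 11.75
tcp_pos: [0.4781, 0.1039, 0.0699]
orientation: [0.001, 0.289, 0.957, 0.0]
wrist_force: [2.2, -0.1, -3.6]
finger_gap: 0.0209
grip_force: 30.0
```

Call:
step_arm(
  moves=[
    [[-0.1,-5.5,0],[0,0,-0.04],15],
    [[-0.4,-11,0],[0,0,-0.08],15],
    [[-1,-16.5,0],[0,0,-0.12],15],
    [[-1.8,-22,0],[0,0,-0.16],15],
    [[-2.8,-27.4,0],[0,0,-0.2],15],
    [[-4,-32.8,0],[0,0,-0.24],15],
    [[-5.4,-38.1,0],[0,0,-0.28],15],
    [[-7,-43.4,0],[0,0,-0.32],15],
  ],
)

```text
clock: 12.42
tcp_pos: [0.4598, 0.064, 0.0699]
orientation: [0.0, 0.133, 0.991, 0.0]
wrist_force: [1.3, -0.4, -2.3]
finger_gap: 0.0213
grip_force: 30.0
```

```bash
python3 - <<'E'
from h import *
p,r,s=tool(); print(p,r.as_matrix().round(3),s["wrist_force"],s["ft_torque"])
piv=np.array([.5917,.0273]); d=p[:2]-piv; print(np.hypot(*d),np.degrees(np.arctan2(d[1],d[0])))
im,c=snap("wrist"); np.savez("w6.npz",im=im,K=c[0],D=c[1],T=c[2],p=p)
for k in range(1,9): 
    th=.01*k; print(round(-138*(1-np.cos(th)),2), round(138*np.sin(th),1))
E
```

```text
[0.45975536 0.06395539 0.06991081] [[-0.965  0.263  0.001]
 [ 0.263  0.965  0.   ]
 [-0.001  0.001 -1.   ]] [ 1.32997528 -0.40541836 -2.30748705] [ 0.00269701 -0.27156067 -0.13813689]
0.13694161064794233 164.4742363850359
-0.01 1.4
-0.03 2.8
-0.06 4.1
-0.11 5.5
-0.17 6.9
-0.25 8.3
-0.34 9.7
-0.44 11.0
```

Call:
step_arm(
  moves=[
    [[-0.1,-5.5,0],[0,0,-0.04],15],
    [[-0.4,-11,0],[0,0,-0.08],15],
    [[-1,-16.5,0],[0,0,-0.12],15],
    [[-1.8,-22,0],[0,0,-0.16],15],
    [[-2.8,-27.4,0],[0,0,-0.2],15],
    [[-4,-32.8,0],[0,0,-0.24],15],
    [[-5.4,-38.1,0],[0,0,-0.28],15],
    [[-6.2,-40.8,0],[0,0,-0.3],15],
  ],
)

```text
clock: 13.13
tcp_pos: [0.4547, 0.0229, 0.0699]
orientation: [0.0, -0.016, 1.0, 0.0]
wrist_force: [0.8, 1.0, -0.4]
finger_gap: 0.0213
grip_force: 30.1
```

Call:
step_arm(
  moves=[
    [[0,-1.4,0],[0,0,-0.01],15],
    [[0,-2.8,0],[0,0,-0.02],15],
    [[-0.1,-4.1,0],[0,0,-0.03],15],
    [[-0.1,-5.5,0],[0,0,-0.04],15],
    [[-0.2,-6.9,0],[0,0,-0.05],15],
    [[-0.3,-8.3,0],[0,0,-0.06],15],
    [[-0.3,-9.7,0],[0,0,-0.07],15],
    [[-0.4,-11,0],[0,0,-0.08],15],
  ],
)

```text
clock: 13.8
tcp_pos: [0.4555, 0.0121, 0.0699]
orientation: [0.0, -0.057, 0.998, 0.0]
wrist_force: [-0.7, 1.5, 1.4]
finger_gap: 0.0213
grip_force: 30.3
```

```bash
python3 - <<'E'
from h import *
p,r,s=tool(); print(p,s["wrist_force"],s["ft_torque"])
piv=np.array([.5917,.0273]); d=p[:2]-piv; print(np.hypot(*d),np.degrees(np.arctan2(d[1],d[0]))%360, np.degrees(np.arctan2(*r.as_matrix()[[1,0],0]))%360)
E
```

```text
[0.4554966  0.0120874  0.06989493] [-0.6992733   1.46300116  1.44039028] [ 0.10244425 -0.01310941 -0.16788362]
0.13705032132421277 186.37297054252426 186.48483804486708
```

Call:
step_arm(
  moves=[
    [[0,-1,0],[0,0,-0.007],15],
    [[0,-1.9,0],[0,0,-0.014],15],
    [[0,-2.9,0],[0,0,-0.021],15],
    [[-0.1,-3.9,0],[0,0,-0.028],15],
    [[-0.1,-4.8,0],[0,0,-0.035],15],
    [[-0.1,-5.8,0],[0,0,-0.042],15],
    [[-0.2,-6.8,0],[0,0,-0.049],15],
    [[-0.2,-7.7,0],[0,0,-0.056],15],
  ],
)

```text
clock: 14.47
tcp_pos: [0.4565, 0.0044, 0.0699]
orientation: [0.0, -0.084, 0.996, -0.0]
wrist_force: [1.0, 0.1, 2.9]
finger_gap: 0.0215
grip_force: 30.5
```

Call:
step_arm(
  moves=[
    [[0,-0.7,0],[0,0,-0.005],15],
    [[0,-1.4,0],[0,0,-0.01],15],
    [[0,-2.1,0],[0,0,-0.015],15],
    [[0,-2.8,0],[0,0,-0.02],15],
    [[0,-3.5,0],[0,0,-0.025],15],
    [[-0.1,-4.1,0],[0,0,-0.03],15],
  ],
)

```text
clock: 14.97
tcp_pos: [0.4573, 0.0004, 0.0699]
orientation: [0.0, -0.099, 0.995, -0.0]
wrist_force: [-1.0, -1.2, 4.2]
finger_gap: 0.0211
grip_force: 30.6
```

```bash
python3 - <<'E'
from h import *
im,c=snap("wrist"); p,r,s=tool(); print(p,s["wrist_force"],s["ft_torque"])
a=r.as_matrix()[:,0]; print(np.degrees(np.arctan2(a[1],a[0]))%360)
q=p-.06*a
for z in(.118,.102): print(z,proj("",[q[0],q[1],z],c))
np.savez("w7.npz",im=im,K=c[0],D=c[1],T=c[2],p=p)
g0=np.load("w6.npz")["im"]
z=np.hstack([g0[150:420,180:380],im[150:420,180:380]]); cv2.imwrite("pics/w7.png",cv2.resize(z,(800,540)))
E
```

```text
[4.57263856e-01 2.72190967e-04 6.98825437e-02] [ 0.08052936 -0.60793356  4.54687861] [-0.13695679  0.03251677 -0.0861693 ]
191.38843259691396
0.118 [[281.12012513 432.26649712]]
0.102 [[281.13674095 400.73703345]]
```

Call:
step_arm(
  moves=[
    [[0,-0.7,0],[0,0,-0.005],15],
    [[0,-1.4,0],[0,0,-0.01],15],
    [[0,-2.1,0],[0,0,-0.015],15],
    [[0,-2.1,0],[0,0,-0.015],15],
  ],
)

```text
clock: 15.35
tcp_pos: [0.4577, -0.0018, 0.0699]
orientation: [0.0, -0.107, 0.994, -0.0]
wrist_force: [-0.2, -0.7, 5.4]
finger_gap: 0.0211
grip_force: 31.0
```

```bash
python3 - <<'E'
from h import *
a,c=snap("top"); sd,cs=snap("side"); p,r,s=tool(); print(p,s["wrist_force"],s["ft_torque"])
x=r.as_matrix()[:,0]; print(np.degrees(np.arctan2(x[1],x[0]))%360); q=p-.06*x
for z in(.118,.102): print(z,proj("",[q[0],q[1],z],cs),proj("",[q[0],q[1],z],c))
u,v=proj("",[q[0],q[1],.1],cs)[0].astype(int); y=cv2.resize(sd[v-30:v+30,u-40:u+40],(800,600),interpolation=cv2.INTER_CUBIC)
cv2.imwrite("pics/s7.png",y); print(u,v)
E
```

```text
[ 0.45767412 -0.00176646  0.06985874] [-1.06794091 -1.20532473  5.9180365 ] [-0.21969579  0.0580725  -0.09321424]
192.20965263701427
0.118 [[280.29872106 185.8667418 ]] [[268.60074044 193.92659724]]
0.102 [[280.2407705  192.00457658]] [[268.7923941  194.53519939]]
280 192
```

View pics/s7.png

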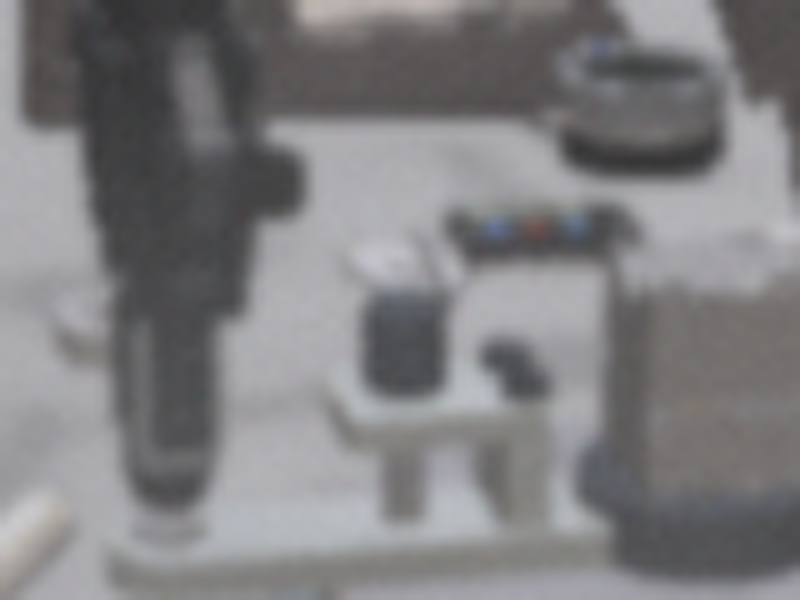

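The side picture shows the pin's head (405,345) sitting directly on the upper lug (430,410), with the shank running on down through the gap at (403,480): the pin has dropped into the hole. I release the handle and withdraw upward.

Call:
step_arm(
  moves=[
    [[0,0,0],[0,0,0],30],
    [[0,0,0],[0,0,0],44],
    [[0,0,0],[0,0,0],44],
    [[0,0,-8],[0,0,0],44],
    [[0,0,-25],[0,0,0],44],
    [[0,0,-50],[0,0,0],44],
    [[0,0,-75],[0,0,0],44],
    [[0,0,-90],[0,0,0],44],
  ],
)

```text
clock: 16.12
tcp_pos: [0.4583, -0.0016, 0.1625]
orientation: [0.001, -0.107, 0.994, -0.0]
wrist_force: [-0.6, 0.5, 0.3]
finger_gap: 0.0439
grip_force: 0.0
```

Call:
step_arm(
  moves=[
    [[15,0,-10],[0,0,0],44],
    [[30,0,-20],[0,0,0],44],
    [[40,0,-30],[0,0,0],44],
    [[40,0,-30],[0,0,0],44],
  ],
)

```text
clock: 16.45
tcp_pos: [0.4178, -0.0102, 0.1918]
orientation: [0.001, -0.106, 0.994, -0.0]
wrist_force: [0.7, -0.3, -0.3]
finger_gap: 0.0441
grip_force: 0.0
```

```bash
python3 - <<'E'
from h import *
sd,cs=snap("side"); im,c=snap("wrist"); p,r,s=tool(); print(p,s["wrist_force"],s["clock"],s["qvel"].round(3))
big=np.zeros((500,800,3),np.uint8); big[:300,:400]=cv2.resize(sd[162:222,240:320],(400,300),interpolation=cv2.INTER_CUBIC); big[:300,400:]=cv2.resize(im[100:400,80:480],(400,300))
big[300:,:267]=cv2.resize(sd[235:325,190:310],(267,200)); cv2.imwrite("pics/f.png",big)
E
```

```text
[ 0.41906533 -0.0101309   0.19030036] [ 1.32313472 -0.06383908  0.29936123] 16.55 [ 0.004  0.024 -0.004 -0.013 -0.001 -0.   ]
```

View pics/f.png

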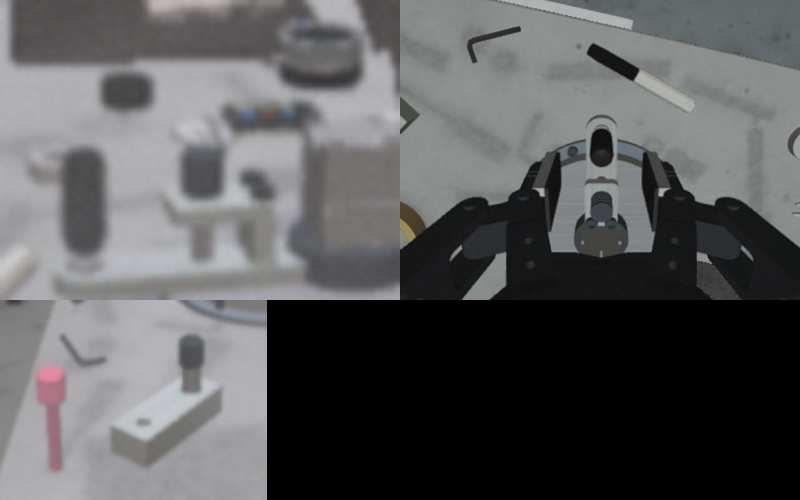

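The pin's head rests on the lug at (203,172) and the handle is free at (84,200). The stout pin (191,350) and the pink pin are undisturbed, and the gripper is clear.

```bash
python3 -c "
from workcell import env; print(env.hand_in())"
```

```text
the job is handed in; nothing more can be done
None
```

The swing arm is locked: the slim index pin is through both lugs and in the blind hole with its head on the upper lug. The stout pin and the other bench items I could see in the last pictures are undisturbed, and the job was handed in at about 16.6 s on the robot clock.

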